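# Shake up a sample bottle on the vortex mixer

### The arm

A 6-joint arm with a two-finger parallel gripper is mounted at the origin on the work surface. World frame = base frame: x ahead of the robot, y to its left, z up, the work surface at z = 0. Lengths are in m, angles in degrees, forces in N, time in s.
With the tool pointing down it reaches from about 0.35 to 0.875 m from the base axis. Payload 15.5 kg.
Tool frame: the origin (TCP) lies midway between the tips of the shut fingers; the grasp point (between the pads) lies 19 mm behind it; z points along the fingers, x is the direction in which the jaws open and shut, and the axes are right-handed (so a half turn about z gives the same grasp; the last joint's range is limited). The gripper opens to 85 mm and grips with 20 to 120 N. Pads are 22 mm wide; open, the fingers measure 114 mm over their backs; the gripper's body (76 mm by 85 mm) begins 54 mm behind the grasp point. The pads swing forward as they close: fully open they stand 13 mm farther back than shut.
Start: joints at [-82.706, 28.281, 77.091, -0, 74.628, -5.472], TCP at [0.138, -0.61, 0.201] pointing down, gripper open.
Joint ranges: [-166.48, 166.48], [-47.26, 123.95], [12.59, 153.08], [-70.14, 250.14], [6.76, 159.57], [-176.63, 176.63]. Speed limits (degrees/s): [108.29, 108.29, 147.25, 172.46, 172.46, 172.46].

### API

Orientations are given as a 3x3 rotation matrix whose columns are the frame's x, y, z axes.
In Python, from workcell import bot gives the robot as it stands.
- The arm moves only by the shell command python3 -m inch 'ROWS' [FORCE]. ROWS is JSON, a list of rows, each an object of numbers: "dx", "dy", "dz": the shift along the tool's x, y, z in mm; "wx", "wy", "wz": the turn, a rotation vector about the tool's x, y, z in rad; "fingers": the opening in per cent of the stroke, from 0 (shut) to 100 (fully open). A call has exactly 5 rows; each row is the pose to reach, as a shift and turn from the pose commanded when the call began, along the tool's axes at that moment; what a row does not reach only later rows make up. A row lasts 1/12 s, in which the tool goes at most 41.7 mm and 7.16 degrees, less where a joint would pass 70% of its speed; a pose out of reach is approached as far as the arm can. A call with a gripper value outside its range is refused whole. The fingers move at their own pace and stop on an object; FORCE is the grip in N (left out, the last holds). Time passes only in rows, so rows that repeat a pose let the fingers close, or fill a call up. It gives the time, the measured TCP pose, the force and the opening at its end, in the units of the state.
- bot.get_state(): the state, without advancing time (a new reading comes with each control period).
- bot.snapshot(name): name is "side" or "top"; returns a dict with "frame" (420x560x3 uint8, red, green, blue), "mtx" (3x3 intrinsics, pixels), "R" (3x3) and "t" (3): a world point X has camera coordinates R X + t. Camera axes: x right, y down, z forward; pixel columns grow to the right and rows downward; lengths in m; the calibration is good to about 2 mm. A picture is of the moment at which its call begins. There is no depth.
- bot.job_done(): hands the job in, once; it reports no verdict.
Trained networks look in a picture, given as the dict that the camera call returned (one of the last four; its "shot" number tells which), for a name from the list of things; names that differ only in an ending like _2 or _b are one class to them, and where a whole thing is asked for, a point or a joint stands for the part that bears it (a point fixed in the world has none). Each returns a list of dicts, best first, with "confidence" (0 to 1); they miss things now and then, are a little off and sometimes report something else, mostly with a low value. They report only what shows in the picture. A call takes as long as a camera call. They do not tell look-alikes from the thing itself.
- bot.search_frame(picture, name): "pixel" ([row, column] in pixels, amid what is visible of it).
- bot.trace(picture, name): "region" (420x560 bool, what is visible of it) and "pixel" ([row, column] in pixels, amid what is visible of it).
- bot.tip_of(picture, name): "pixel" ([row, column] in pixels: a listed point, or the origin of a listed thing).
The state is a dict: "time_s": time; "joint_pos": joint angles; "joint_velocities": joint speeds; "tau": joint torques, N m; "eef_pos": TCP position; "eef_rot": TCP orientation; "contact_force": force on the tool from outside, world axes, zero at the start; "ft_torque": the same for the moment, N m; "finger_gap": finger opening in m.
Only numpy, scipy, OpenCV 4.12 (cv2) and the standard library are available. Lean on these libraries where they do the work, as an engineer would, in place of code of your own. Each camera call takes 0.05 s, during which the arm holds its last target.

### The job

The tall narrow-necked amber bottle standing on the desk has settled: pick it up, press it down onto the rubber head of the vortex mixer until the head is fully depressed and keep it pressed there for about two seconds. Then lift it off and set it down gently, standing, in the white tray with the two bottles that are already done. Keep the bottle upright all the time and leave everything else standing where it is.

Things in the scene. Friction and masses are not known exactly. Their poses are not given: they have to be found in the camera images.
- bottle_mid (a point): the bottle to mix, the only tall one on the desk: amber glass bottle with a narrow neck and a black ribbed screw cap, 116 mm tall, about 0.18 kg. Straight body 47 mm in diameter up to 66 mm, shoulder to 85 mm, neck 25 mm, cap 30 mm in diameter from 92 to 116 mm above the underside; blank paper label. This point: on its axis, half-way up, 58 mm above the underside; z points up the bottle.
- head_floor (a point): the vortex mixer's head, on top of its housing: a round black rubber dish with a flat floor 66 mm in diameter inside a rim 80 mm over all and 5 mm high. This point: centre of the dish's floor, 138 mm above the desk when the head is up; it goes down with the head. x points to the back of the mixer, z up.
- mixer: vortex mixer, fixed on the desk: white housing 180 mm deep (its x, front to back), 134 mm wide, 113 mm tall, on rubber feet, sloped front panel with speed dial and rocker switch; a small black power adapter up to 190 mm behind its centre. Origin: centre of its underside; the head's axis is at x = 32 mm. It stands on one side of the group of bottle and jars, the tray on the other; which side varies.
- mixer_head (a joint): how far the mixer's sprung head is pressed down, in m: 0 up, 0.008 fully down on its stop. Needs about 4 N to start, rising evenly to about 12 N at the stop; it springs back when let go, and carries the bottle's own weight without sinking.
- tray_floor (a point): white open plastic tray, fixed on the desk, 340 mm (its x) by 250 mm (its y), walls 4 mm thick and 67 mm high with a lip 10 mm wide turned out. This point: centre of its inner floor, 4 mm above the desk. x points along its length, away from the robot (yaw up to 0.2 rad). The half nearest the robot, x below 0, is free; the two finished bottles stand at about x = 50 to 110 mm.
- done_a_mid (a point): finished bottle in the tray, the same kind as the one to mix: amber glass bottle with a narrow neck and a black ribbed screw cap, 116 mm tall; its centre, 58 mm above its underside
- done_b_mid (a point): second finished bottle in the tray, as the first; its centre, 58 mm above its underside
- jar_a_mid (a point): squat wide-mouthed amber jar with a black screw lid, 61 mm in diameter, 67 mm tall, standing on the desk near the bottle; its centre, 33 mm up
- jar_b_mid (a point): second squat amber jar, the same; its centre, 33 mm up
- flask_mid (a point): clear glass conical flask, base 64 mm in diameter, 104 mm tall, on the desk behind the bottle group; its centre, 52 mm up
- cylinder_mid (a point): clear measuring cylinder on a round white foot 60 mm in diameter, 196 mm tall, beside the flask; its centre, 98 mm up
Things that resemble listed ones, but are neither listed nor needed, are in the scene too. Leave any green look-alike of the part that bears bottle_mid alone.

How it is judged:
By the outcome, as a careful person would: the job done as asked, in the order asked, and still so for the second after the job is handed in, with the robot touching nothing.
It also fails if it takes over 48 s, if anything falls off the work surface, if the arm or the gripper's body presses on something with over 40 N, if the wrist force passes 120 N, or if a joint passes its speed limit or range.

## Working session

There is one attempt and no reset: what is moved stays moved. The work goes in short steps, Python scripts to look and compute and a shell command to move; the robot and the scene stay as the last step left them, time stands still between calls to the robot, and variables do not carry over. Pictures are saved under pics/ and viewed, and the job is handed in when it is done.

```bash
ls; mkdir -p pics
cat > h.py <<'E'
import numpy as np, cv2
from workcell import bot
def save(p,n,box=None,s=1):
    f=p["frame"][:,:,::-1]
    if box: f=f[box[0]:box[1],box[2]:box[3]]
    cv2.imwrite("pics/"+n,cv2.resize(f,None,fx=s,fy=s,interpolation=cv2.INTER_CUBIC))
def ray(p,px):
    r,c=px; d=p["R"].T@(np.linalg.inv(p["mtx"])@np.array([c,r,1.])); o=-p["R"].T@p["t"]; return o,d
def onz(p,px,z):
    o,d=ray(p,px); return o+d*(z-o[2])/d[2]
def tri(a,pa,b,pb):
    A=[];B=[]
    o1,d1=ray(a,pa);o2,d2=ray(b,pb)
    M=np.zeros((3,3));v=np.zeros(3)
    for o,d in((o1,d1),(o2,d2)):
        d=d/np.linalg.norm(d);P=np.eye(3)-np.outer(d,d);M+=P;v+=P@o
    x=np.linalg.solve(M,v); return x
def proj(p,X):
    c=p["mtx"]@(p["R"]@np.array(X)+p["t"]); return c[1]/c[2],c[0]/c[2]
E
python3 - <<'E'
from h import *
T=bot.snapshot("top");S=bot.snapshot("side")
save(T,"t0.png");save(S,"s0.png")
for n in ["bottle_mid","head_floor","mixer","tray_floor","jar_a_mid","flask_mid","cylinder_mid"]:
    for nm,p in(("T",T),("S",S)):
        for f in (bot.tip_of,):
            for q in f(p,n): print(n,nm,np.round(q["pixel"],1),round(q["confidence"],2))
for p in (T,S): print(-p["R"].T@p["t"],p["R"])
s=bot.get_state();print(s["time_s"],s["eef_rot"],s["eef_pos"],s["contact_force"])
E
```

```text
pics
bottle_mid T [194.4 268.7] 0.8
bottle_mid S [253.2 245.9] 0.75
bottle_mid S [223.9 275.6] 0.63
head_floor T [221.6 160.3] 0.7
head_floor T [196.7 268.9] 0.69
head_floor T [213.9 398.1] 0.47
head_floor S [284.  205.6] 0.89
mixer T [235.6 170.1] 0.76
mixer S [330.7 221.8] 0.69
mixer S [285.5 203.9] 0.54
tray_floor T [215.7 396.8] 0.67
jar_a_mid T [198. 315.] 0.65
jar_a_mid T [189.  422.9] 0.49
jar_a_mid S [207.2 308.6] 0.79
flask_mid T [153.4 268.9] 0.59
flask_mid S [202.1 245.4] 0.63
cylinder_mid T [151.5 308.4] 0.81
cylinder_mid S [172.4 273.2] 0.81
[0.39921423 0.03905203 1.20744496] [[-2.79536451e-03 -9.99995016e-01 -1.46780232e-03]
 [-9.86634928e-01  2.99715179e-03 -1.62918799e-01]
 [ 1.62922387e-01  9.92767610e-04 -9.86638389e-01]]
[0.04986448 0.59548973 0.83514733] [[-0.70642812 -0.70777849  0.00298648]
 [-0.48845431  0.48446008 -0.72574845]
 [ 0.51222232 -0.51414787 -0.68795368]]
0.8 [[ 2.20947676e-01 -9.75285663e-01  1.02886560e-05]
 [-9.75285661e-01 -2.20947675e-01  6.28585371e-05]
 [-5.90317754e-05 -2.39228264e-05 -9.99999998e-01]] [ 0.13809235 -0.60954202  0.20126465] [-0.16044113  0.15461759 -0.17649097]
```

View pics/t0.png

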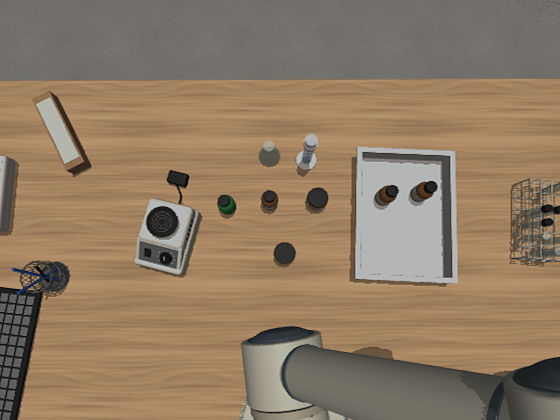

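View pics/s0.png

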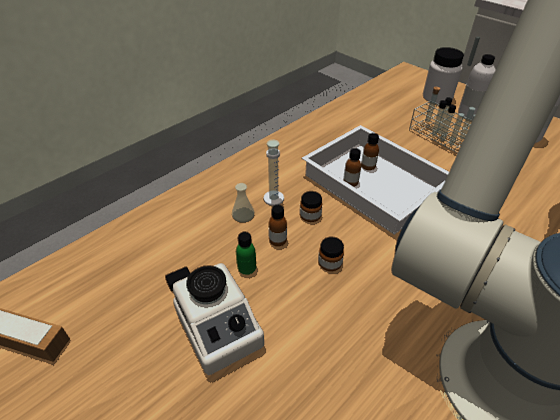

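Candidates for the bottle:
- Amber tall bottle at top (200,269), side (228,278). This fits the description.
- Green look-alike at top (204,227), side (254,246).
- Two finished bottles in the tray, top (194,387) and (189,426).
- Squat jars at top (198,317) and (253,284).

I choose the amber bottle at (200,269) and check it in a crop while measuring.

Run:
```python
from h import *
T=bot.snapshot("top");S=bot.snapshot("side")
a=T["frame"][140:290,120:340,::-1];b=S["frame"][170:380,150:370,::-1]
a=cv2.resize(a,None,fx=1.8,fy=1.8*1.0,interpolation=3);b=cv2.resize(b,None,fx=1.8,fy=1.8,interpolation=3)
h=max(a.shape[0],b.shape[0]);o=np.zeros((h,a.shape[1]+b.shape[1],3),np.uint8);o[:a.shape[0],:a.shape[1]]=a;o[:b.shape[0],a.shape[1]:]=b
cv2.imwrite("pics/c0.png",o)
print("bottle",tri(T,(194.4,268.7),S,(223.9,275.6)), onz(T,(194.4,268.7),.058),onz(S,(223.9,275.6),.058))
print("head",tri(T,(221.6,160.3),S,(284,205.6)),onz(T,(221.6,160.3),.138),onz(S,(284,205.6),.138))
print("mixer",onz(T,(235.6,170.1),0),onz(S,(330.7,221.8),0))
print("jars",onz(T,(198,315),.033),onz(S,(207.2,308.6),.033))
print("tray",onz(T,(215.7,396.8),.004))
for n in ["bottle_mid","head_floor","done_a_mid","jar_a_mid"]:
  for nm,p in(("T",T),("S",S)):
    for q in bot.trace(p,n):
      ys,xs=np.where(q["region"]);print(n,nm,np.round(q["pixel"],1),round(q["confidence"],2),ys.min(),ys.max(),xs.min(),xs.max(),len(ys))
```

```text
bottle [0.60898284 0.06089992 0.05310269] [0.6107876  0.06275777 0.058     ] [0.6025196  0.06266645 0.058     ]
head [0.52686445 0.33391762 0.13461349] [0.52733431 0.33378998 0.138     ] [0.52352023 0.33457424 0.138     ]
mixer [0.50399046 0.34246878 0.        ] [0.49244367 0.33487798 0.        ]
jars [ 0.60479601 -0.06574341  0.033     ] [ 0.60260245 -0.06346243  0.033     ]
tray [ 0.55822481 -0.29932185  0.004     ]
bottle_mid T [200.1 268.2] 0.74 191 210 261 277 262
bottle_mid T [204.1 223.2] 0.74 195 214 217 235 279
bottle_mid S [254.6 246.5] 0.77 232 273 236 255 663
bottle_mid S [227.8 276. ] 0.65 205 245 268 286 613
bottle_mid S [155.9 372.7] 0.43 133 169 361 378 494
head_floor T [223.1 162.2] 0.73 206 237 145 176 796
head_floor S [283.1 204.8] 0.67 266 298 186 225 1033
done_a_mid T [189.  420.6] 0.86 181 201 410 436 408
done_a_mid S [156.5 369.8] 0.85 133 169 361 379 513
done_a_mid S [176.3 272.9] 0.71 139 204 263 283 797
jar_a_mid T [198.4 315.8] 0.57 188 210 305 326 390
jar_a_mid T [216.5 406.3] 0.16 147 283 354 457 12724
jar_a_mid S [208.2 307.8] 0.72 191 222 300 321 612
```

View pics/c0.png

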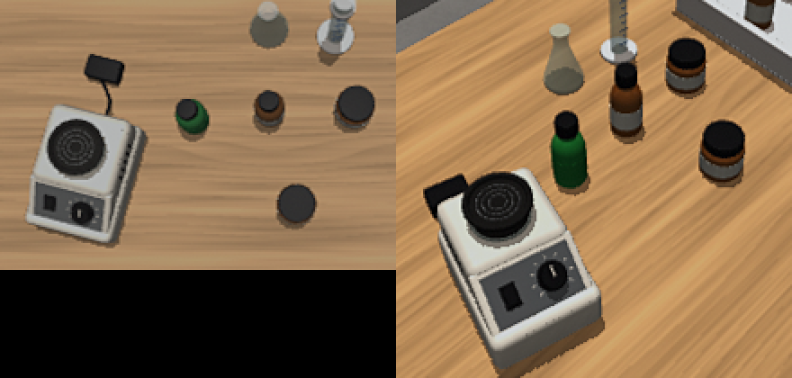

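The crop confirms it: brown amber glass, paper label and black cap at top (200,269) and side (228,278). The green one beside it is the look-alike. Next I refine the positions by silhouette fits.

```bash
cat > fit.py <<'E'
from h import *
from scipy.optimize import minimize
BOT=[(0,.0235),(.066,.0235),(.085,.0125),(.092,.0125),(.092,.015),(.116,.015)]
JAR=[(0,.0305),(.067,.0305)]
HEAD=[(.133,.040),(.143,.040)]
K=4
def sil(p,prof,x,y,z0=0):
    m=np.zeros((420*K,560*K),np.uint8);th=np.linspace(0,2*np.pi,40)
    rings=[]
    for z,r in prof:
        rings.append(np.array([proj(p,(x+r*np.cos(t),y+r*np.sin(t),z+z0))[::-1] for t in th]))
    for a,b in zip(rings,rings[1:]):
        h=cv2.convexHull(((np.vstack([a,b])+.5)*K).astype(np.int32));cv2.fillConvexPoly(m,h,1)
    return cv2.resize(m.astype(np.float32),(560,420),interpolation=cv2.INTER_AREA)
def fit(views,prof,x0,z0=0):
    def c(v):
        e=0
        for p,m in views:
            s=sil(p,prof,*v,z0);e+=1-np.minimum(s,m).sum()/np.maximum(s,m).sum()
        return e
    r=minimize(c,x0,method="Nelder-Mead",options=dict(initial_simplex=[x0,[x0[0]+.01,x0[1]],[x0[0],x0[1]+.01]],xatol=2e-4,fatol=1e-4))
    return r.x,r.fun
def near(p,name,X,mx=12):
    px=np.array(proj(p,X));b=None
    for q in bot.trace(p,name):
        d=np.linalg.norm(np.array(q["pixel"])-px)
        if d<mx and (b is None or d<b[0]): b=(d,q["region"].astype(float))
    return None if b is None else b[1]
def run(T,S,name,prof,x0,zc,z0=0):
    ms=[("T",T,near(T,name,(*x0,zc+z0))),("S",S,near(S,name,(*x0,zc+z0)))]
    ms=[m for m in ms if m[2] is not None]
    out=None
    for m in ms:
        print(name,m[0],[np.round(v,4) for v in fit([m[1:]],prof,list(x0),z0)])
    if len(ms)>1: out=fit([m[1:] for m in ms],prof,list(x0),z0);print(name,"both",[np.round(v,4) for v in out])
    return out
E
python3 - <<'E'
from fit import *
T=bot.snapshot("top");S=bot.snapshot("side")
g=onz(T,(204,226),.058)[:2];ja=(.604,-.0645);jb=onz(T,(253,284),.05)[:2]
print(g,jb)
run(T,S,"bottle_mid",BOT,(.606,.0625),.058)
run(T,S,"bottle_mid",BOT,tuple(g),.058)
run(T,S,"head_floor",HEAD,(.525,.334),.138)
run(T,S,"jar_a_mid",JAR,ja,.033)
run(T,S,"jar_a_mid",JAR,tuple(jb),.033)
da=onz(T,(194,387),.062)[:2];db=onz(T,(189,424),.062)[:2];print(da,db)
run(T,S,"done_a_mid",BOT,tuple(da),.058,.004)
run(T,S,"done_a_mid",BOT,tuple(db),.058,.004)
print("fl",onz(T,(157,269),.03),"cy",onz(T,(160,306),.0))
for c in [(149,356.5),(149,456),(283,457),(281,355)]: print("tray corner",onz(T,c,.069))
print(bot.get_state()["time_s"])
E
```

```text
[0.5845821  0.17896393] [0.45192864 0.02172011]
bottle_mid T [array([0.5969, 0.0623]), np.float64(0.1482)]
bottle_mid S [array([0.6007, 0.0592]), np.float64(0.0704)]
bottle_mid both [array([0.5985, 0.0614]), np.float64(0.257)]
bottle_mid T [array([0.5878, 0.1811]), np.float64(0.0888)]
bottle_mid S [array([0.5885, 0.1786]), np.float64(0.0596)]
bottle_mid both [array([0.5867, 0.1802]), np.float64(0.1647)]
head_floor T [array([0.5277, 0.3319]), np.float64(0.0837)]
head_floor S [array([0.5291, 0.3299]), np.float64(0.041)]
head_floor both [array([0.5282, 0.3306]), np.float64(0.1437)]
jar_a_mid T [array([ 0.6005, -0.0683]), np.float64(0.0866)]
jar_a_mid S [array([ 0.6018, -0.0706]), np.float64(0.1058)]
jar_a_mid both [array([ 0.6005, -0.0689]), np.float64(0.1918)]
[ 0.61017105 -0.25924002] [ 0.62371882 -0.36068342]
done_a_mid T [array([ 0.6196, -0.3608]), np.float64(0.1039)]
done_a_mid S [array([ 0.6221, -0.3666]), np.float64(0.101)]
done_a_mid both [array([ 0.6196, -0.3616]), np.float64(0.2221)]
fl [0.72388062 0.06252205 0.03      ] cy [ 0.7228108 -0.0444615  0.       ]
tray corner [ 0.73507275 -0.17911848  0.069     ]
tray corner [ 0.73418882 -0.45283883  0.069     ]
tray corner [ 0.37182091 -0.42974611  0.069     ]
tray corner [ 0.37770044 -0.16337544  0.069     ]
2.1
```

Grasp plan: grip on the cap, tool straight down, going through a hover above the bottle at about (0.599, 0.0615).

```bash
python3 -m inch '[{"dx":-27.6,"dy":-29.9,"dz":-6,"fingers":100},{"dx":-55,"dy":-60,"dz":-15,"fingers":100},{"dx":-82,"dy":-90,"dz":-25,"fingers":100},{"dx":-110,"dy":-120,"dz":-35,"fingers":100},{"dx":-138,"dy":-149,"dz":-45,"fingers":100}]' 60
```

```text
$[0]: bad value
```

```bash
python3 -m inch '[{"dx":-27.6,"dy":-29.9,"fingers":100},{"dx":-55,"dy":-60,"fingers":100},{"dx":-82,"dy":-90,"fingers":100},{"dx":-110,"dy":-120,"fingers":100},{"dx":-138,"dy":-149,"fingers":100}]'
```

```text
$[0]: bad value
```

```bash
python3 -m inch '[{"dx":-27.6,"dy":-29.9,"fingers":100},{"dx":-55,"dy":-60,"fingers":100},{"dx":-82,"dy":-90,"fingers":100},{"dx":-110,"dy":-120,"fingers":100},{"dx":-138,"dy":-149,"fingers":100}]'; python3 -c "
from workcell import bot
print(bot.get_state()['joint_pos'],bot.get_state()['eef_rot'])"
```

```text
[-8.27084152e+01  2.82803096e+01  7.70909074e+01  2.79259794e-04
  7.46303678e+01 -5.47261575e+00] [[ 2.20937903e-01 -9.75287877e-01  1.15112973e-06]
 [-9.75287877e-01 -2.20937903e-01  2.80326081e-05]
 [-2.70855346e-05 -7.31614852e-06 -1.00000000e+00]]$[0]: bad value
```

```bash
python3 -m inch '[{"dx":-27.6,"dy":-29.9,"dz":-6,"wx":0,"wy":0,"wz":0,"fingers":100},{"dx":-55,"dy":-60,"dz":-15,"wx":0,"wy":0,"wz":0,"fingers":100},{"dx":-82,"dy":-90,"dz":-25,"wx":0,"wy":0,"wz":0,"fingers":100},{"dx":-110,"dy":-120,"dz":-35,"wx":0,"wy":0,"wz":0,"fingers":100},{"dx":-138,"dy":-149,"dz":-45,"wx":0,"wy":0,"wz":0,"fingers":100}]' 60
```

```text
time_s: 2.52
eef_pos: [0.2533, -0.4408, 0.2466]
eef_rot: [[0.221, -0.975, 0.0], [-0.975, -0.221, -0.0], [0.0, -0.0, -1.0]]
contact_force: [1.7, -0.2, 0.0]
finger_gap: 0.0854
```

All seven keys are required, and it works with them.

```bash
python3 -m inch '[{"dx":-27.6,"dy":-29.9,"dz":0,"wx":0,"wy":0,"wz":0,"fingers":100},{"dx":-55,"dy":-60,"dz":0,"wx":0,"wy":0,"wz":0,"fingers":100},{"dx":-82,"dy":-90,"dz":0,"wx":0,"wy":0,"wz":0,"fingers":100},{"dx":-110,"dy":-120,"dz":0,"wx":0,"wy":0,"wz":0,"fingers":100},{"dx":-138,"dy":-149,"dz":0,"wx":0,"wy":0,"wz":0,"fingers":100}]'
python3 -m inch '[{"dx":-27.6,"dy":-29.9,"dz":0,"wx":0,"wy":0,"wz":0,"fingers":100},{"dx":-55,"dy":-60,"dz":0,"wx":0,"wy":0,"wz":0,"fingers":100},{"dx":-82,"dy":-90,"dz":0,"wx":0,"wy":0,"wz":0,"fingers":100},{"dx":-110,"dy":-120,"dz":0,"wx":0,"wy":0,"wz":0,"fingers":100},{"dx":-138,"dy":-149,"dz":0,"wx":0,"wy":0,"wz":0,"fingers":100}]'
python3 -c "
from h import *
s=bot.get_state();print(s['joint_pos']);R=s['eef_rot'];import numpy as np
print(np.array(R).T@(np.array([.5985,.0614,.25])-s['eef_pos'])*1000)"
```

```text
time_s: 2.93
eef_pos: [0.3683, -0.2731, 0.2464]
eef_rot: [[0.221, -0.975, 0.001], [-0.975, -0.221, -0.0], [0.0, -0.0, -1.0]]
contact_force: [1.9, -0.5, -0.4]
finger_gap: 0.0856
time_s: 3.35
eef_pos: [0.4833, -0.1054, 0.2464]
eef_rot: [[0.221, -0.975, 0.001], [-0.975, -0.221, -0.0], [0.0, -0.001, -1.0]]
contact_force: [1.1, -0.3, -0.5]
finger_gap: 0.0854
[-1.92250879e+01  1.50599189e+01  9.12658995e+01 -7.36051124e-05
  7.36398554e+01  5.80066684e+01]
[-137.22533571 -149.23599209   -3.56587048]
```

```bash
python3 -m inch '[{"dx":-27.6,"dy":-29.9,"dz":0,"wx":0,"wy":0,"wz":0,"fingers":100},{"dx":-55,"dy":-60,"dz":0,"wx":0,"wy":0,"wz":0,"fingers":100},{"dx":-82,"dy":-90,"dz":10,"wx":0,"wy":0,"wz":0,"fingers":100},{"dx":-110,"dy":-120,"dz":25,"wx":0,"wy":0,"wz":0,"fingers":100},{"dx":-137,"dy":-149,"dz":40,"wx":0,"wy":0,"wz":0,"fingers":100}]'
python3 - <<'E'
from fit import *
T=bot.snapshot("top");S=bot.snapshot("side")
save(S,"s1.png",(120,330,150,400),3)
run(T,S,"bottle_mid",BOT,(.6,.061),.058)
run(T,S,"head_floor",HEAD,(.528,.331),.138)
tp=bot.get_state()["eef_pos"];print(tp,proj(S,tp))
E
```

```text
time_s: 3.77
eef_pos: [0.5971, 0.0591, 0.207]
eef_rot: [[0.221, -0.975, 0.001], [-0.975, -0.221, -0.0], [0.0, -0.001, -1.0]]
contact_force: [0.5, -1.3, 0.3]
finger_gap: 0.0855
bottle_mid T [array([0.5983, 0.0625]), np.float64(0.0862)]
bottle_mid S [array([0.6016, 0.0568]), np.float64(0.1121)]
bottle_mid both [array([0.5969, 0.0623]), np.float64(0.2274)]
head_floor T [array([0.5279, 0.3325]), np.float64(0.0656)]
head_floor S [array([0.5283, 0.33  ]), np.float64(0.0576)]
head_floor both [array([0.5281, 0.3313]), np.float64(0.1378)]
[0.59571776 0.0564137  0.2075113 ] (np.float64(178.42270021523908), np.float64(279.1586880734053))
```

View pics/s1.png

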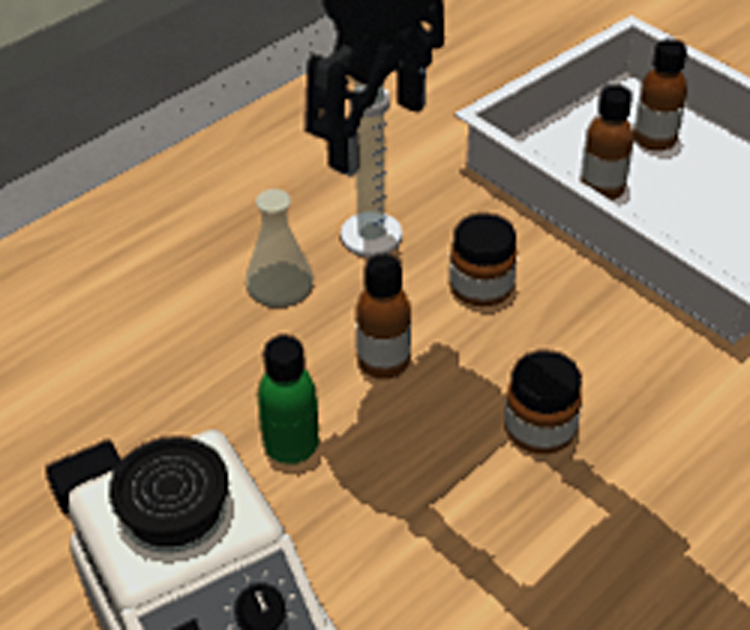

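The picture shows the open gripper above the amber bottle (cap at about side (210,278)), with everything still standing and clear room around it.

Run:
```python
from h import *
for i in range(3):
    bot.snapshot("side");s=bot.get_state();print(s["eef_pos"],s["joint_velocities"][:2], np.array(s["eef_rot"]).T@(np.array([.599,.061,.083])-s["eef_pos"])*1000,s["contact_force"])
```

```text
[0.595732   0.05612453 0.20774576] [-0.52803432 -0.30729968] [ -4.07423785  -4.19044657 124.74692063] [-0.4129908   0.09975922 -0.86798061]
[0.59575219 0.05603185 0.20784319] [-0.06732569  0.07824973] [ -4.16832626  -4.16786548 124.84513548] [ 0.45612105 -0.752426   -0.04274921]
[0.59580578 0.05603565 0.20782733] [0.05608838 0.08193877] [ -4.17592552  -4.10652156 124.82951887] [-0.12190526 -1.35562452  0.20227942]
```

```bash
python3 -m inch '[{"dx":-4,"dy":-4,"dz":15,"wx":0,"wy":0,"wz":0,"fingers":100},{"dx":-4,"dy":-4,"dz":40,"wx":0,"wy":0,"wz":0,"fingers":100},{"dx":-4,"dy":-4,"dz":65,"wx":0,"wy":0,"wz":0,"fingers":100},{"dx":-4,"dy":-4,"dz":75,"wx":0,"wy":0,"wz":0,"fingers":100},{"dx":-4,"dy":-4,"dz":75,"wx":0,"wy":0,"wz":0,"fingers":100}]'
python3 - <<'E'
from fit import *
T=bot.snapshot("top");S=bot.snapshot("side")
save(S,"s2.png",(150,270,220,340),5);save(T,"t2.png",(130,270,200,340),4)
print(bot.get_state()["eef_pos"])
E
```

```text
time_s: 4.63
eef_pos: [0.5975, 0.0612, 0.1304]
eef_rot: [[0.22, -0.975, -0.004], [-0.975, -0.22, -0.0], [-0.001, 0.004, -1.0]]
contact_force: [-1.5, 0.9, 0.2]
finger_gap: 0.0855
[0.59932609 0.06142614 0.13308322]
```

View pics/s2.png

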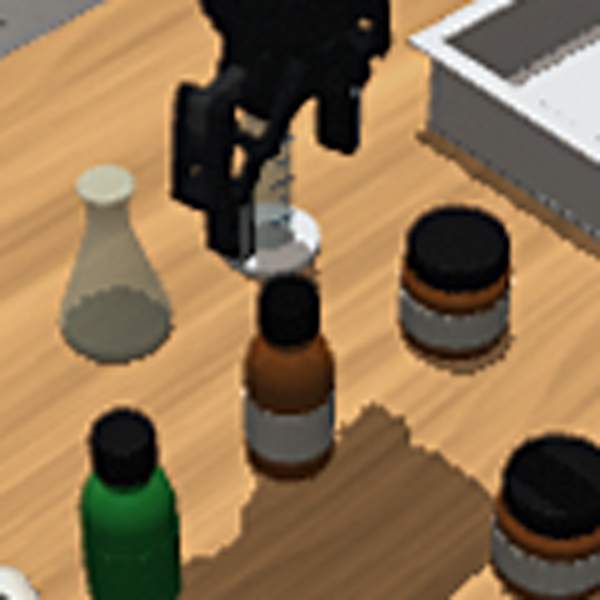

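View pics/t2.png

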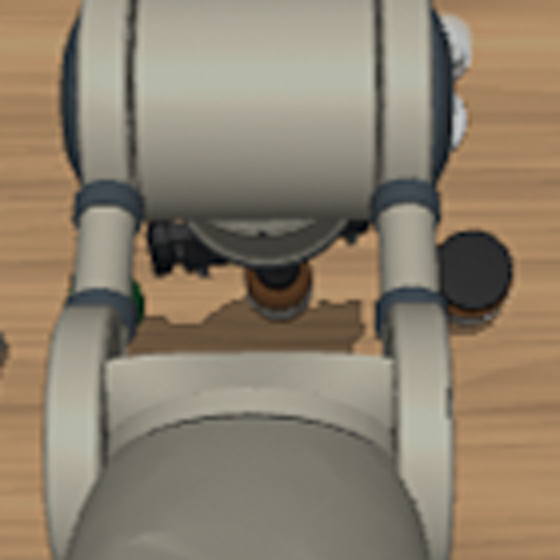

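Run:
```python
from h import *
S=bot.snapshot("side");s=bot.get_state();R=np.array(s["eef_rot"]);p=np.array(s["eef_pos"])
f=cv2.resize(S["frame"][150:270,220:340,::-1],None,fx=5,fy=5,interpolation=3)
def dot(X,c):
    r,k=proj(S,X);cv2.circle(f,(int((k-220+.5)*5),int((r-150+.5)*5)),4,c,-1)
for sx in(-1,1):
  for g in (.0425,.057):
    for w in (-.011,.011): dot(p+R@np.array([sx*g,w,-.013]),(0,0,255) if g<.05 else (255,255,0))
dot(p+R@np.array([0,0,-.013]),(0,255,0));dot((.599,.061,.116),(255,0,255));dot((.599,.061,0),(255,0,255))
cv2.imwrite("pics/s3.png",f)
```

```text
(no output)
```

View pics/s3.png

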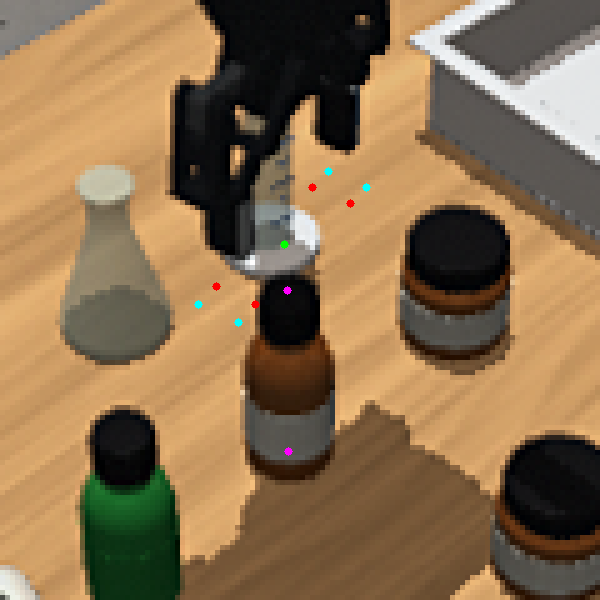

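The bottle model lands on the bottle, but the open fingertips sit higher than I modelled. I narrow the fingers to about 50% (42 mm, wider than the cap) and check the tip height again.

```bash
python3 -m inch '[{"dx":0,"dy":0,"dz":0,"wx":0,"wy":0,"wz":0,"fingers":55},{"dx":0,"dy":0,"dz":0,"wx":0,"wy":0,"wz":0,"fingers":55},{"dx":0,"dy":0,"dz":0,"wx":0,"wy":0,"wz":0,"fingers":55},{"dx":0,"dy":0,"dz":0,"wx":0,"wy":0,"wz":0,"fingers":55},{"dx":0,"dy":0,"dz":0,"wx":0,"wy":0,"wz":0,"fingers":55}]'
python3 - <<'E'
from h import *
S=bot.snapshot("side");s=bot.get_state();R=np.array(s["eef_rot"]);p=np.array(s["eef_pos"]);print(p)
f=cv2.resize(S["frame"][150:270,220:340,::-1],None,fx=5,fy=5,interpolation=3)
def dot(X,c):
    r,k=proj(S,X);cv2.circle(f,(int((k-220+.5)*5),int((r-150+.5)*5)),4,c,-1)
for sx in(-1,1):
  for g in (.0235,.036):
    for w in (-.011,.011): dot(p+R@np.array([sx*g,w,-.005]),(0,0,255) if g<.03 else (255,255,0))
dot(p,(0,255,0))
cv2.imwrite("pics/s4.png",f)
E
```

```text
time_s: 5.2
eef_pos: [0.5991, 0.0619, 0.1324]
eef_rot: [[0.221, -0.975, 0.0], [-0.975, -0.221, 0.0], [0.0, -0.0, -1.0]]
contact_force: [0.4, 0.1, -0.1]
finger_gap: 0.0474
[0.59900609 0.06187406 0.13230856]
```

View pics/s4.png

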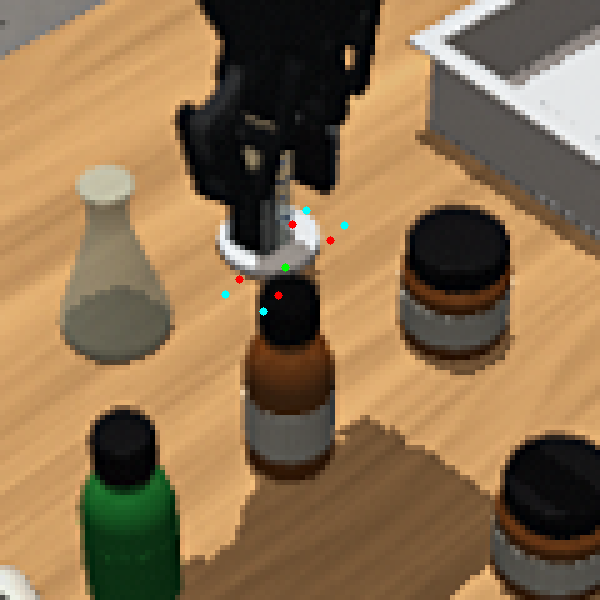

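Run:
```python
from h import *
S=bot.snapshot("top");s=bot.get_state();R=np.array(s["eef_rot"]);p=np.array(s["eef_pos"])
f=cv2.resize(S["frame"][170:230,230:310,::-1],None,fx=9,fy=9,interpolation=3)
def dot(X,c):
    r,k=proj(S,X);cv2.circle(f,(int((k-230+.5)*9),int((r-170+.5)*9)),4,c,-1)
for dz in (0,-.03):
 for sx in(-1,1):
  for g in (.0235,.036):
    for w in (-.011,.011): dot(p+R@np.array([sx*g,w,-.005+dz]),(0,0,255) if dz==0 else (255,255,0))
dot(p,(0,255,0));dot((.599,.061,.116),(255,0,255))
cv2.imwrite("pics/t4.png",f)
```

```text
(no output)
```

View pics/t4.png

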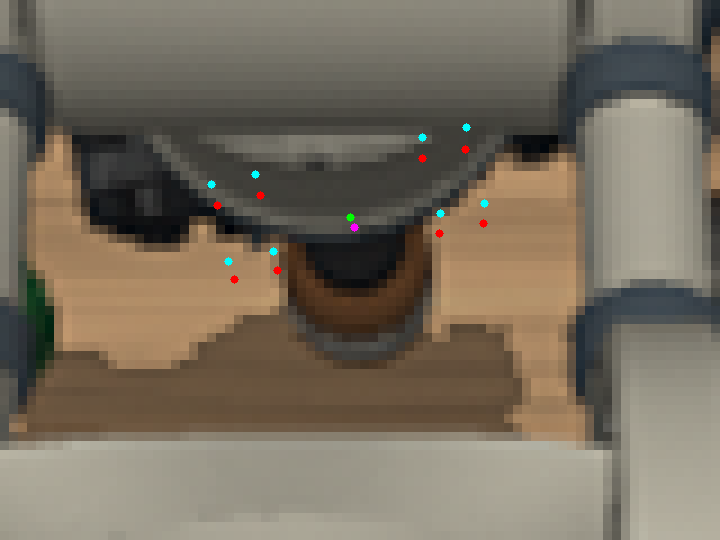

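The fingertips look up to 3 cm higher, or slightly displaced, compared with the reported TCP. Before closing I reopen, come down part way and compare in both views.

```bash
python3 -m inch '[{"dx":0,"dy":0,"dz":0,"wx":0,"wy":0,"wz":0,"fingers":90},{"dx":0,"dy":0,"dz":4,"wx":0,"wy":0,"wz":0,"fingers":90},{"dx":0,"dy":0,"dz":12,"wx":0,"wy":0,"wz":0,"fingers":90},{"dx":0,"dy":0,"dz":24,"wx":0,"wy":0,"wz":0,"fingers":90},{"dx":0,"dy":0,"dz":34,"wx":0,"wy":0,"wz":0,"fingers":90}]'
cat > view.py <<'E'
import sys
from h import *
def go(n):
    S=bot.snapshot("side");T=bot.snapshot("top");s=bot.get_state();R=np.array(s["eef_rot"]);p=np.array(s["eef_pos"]);g=s["finger_gap"]/2;print(p,g*2,s["contact_force"])
    o=[]
    for q in (S,T):
        r0,c0=proj(q,p);r0=int(r0)-45;c0=int(c0)-35
        f=cv2.resize(q["frame"][r0:r0+90,c0:c0+70,::-1],None,fx=5.5,fy=5.5,interpolation=3)
        for sx in(-1,1):
            for w in (-.011,.011):
                r,k=proj(q,p+R@np.array([sx*g,w,-.013*g/.0425]));cv2.circle(f,(int((k-c0+.5)*5.5),int((r-r0+.5)*5.5)),3,(0,0,255),-1)
        o.append(f)
    cv2.imwrite("pics/"+n,np.hstack(o))
go(sys.argv[1])
E
python3 view.py v5.png
```

```text
time_s: 5.72
eef_pos: [0.5987, 0.0618, 0.0969]
eef_rot: [[0.221, -0.975, -0.0], [-0.975, -0.221, -0.0], [-0.0, 0.0, -1.0]]
contact_force: [0.4, 0.2, -0.0]
finger_gap: 0.0767
[0.59766207 0.06184089 0.09600147] 0.07669605817148267 [0.3200534  0.81167044 0.39245476]
```

View pics/v5.png

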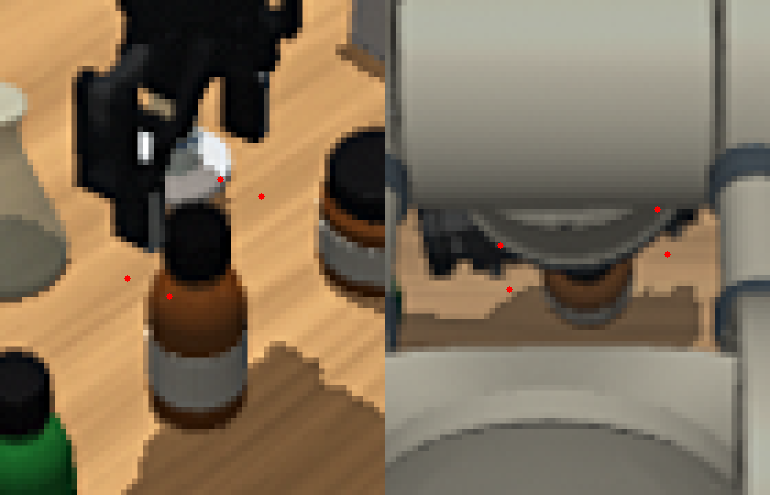

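```bash
python3 -m inch '[{"dx":0,"dy":0,"dz":2,"wx":0,"wy":0,"wz":0,"fingers":90},{"dx":0,"dy":0,"dz":7,"wx":0,"wy":0,"wz":0,"fingers":90},{"dx":0,"dy":0,"dz":14,"wx":0,"wy":0,"wz":0,"fingers":90},{"dx":0,"dy":0,"dz":20,"wx":0,"wy":0,"wz":0,"fingers":90},{"dx":0,"dy":0,"dz":23,"wx":0,"wy":0,"wz":0,"fingers":90}]'
python3 view.py v6.png
```

```text
time_s: 6.23
eef_pos: [0.5986, 0.0618, 0.0742]
eef_rot: [[0.221, -0.975, -0.001], [-0.975, -0.221, -0.0], [-0.0, 0.001, -1.0]]
contact_force: [-0.7, 0.4, 1.0]
finger_gap: 0.0768
[0.59855363 0.06185791 0.07442734] 0.0770499923754338 [ 0.3036234  -0.26913237  0.2752372 ]
```

View pics/v6.png

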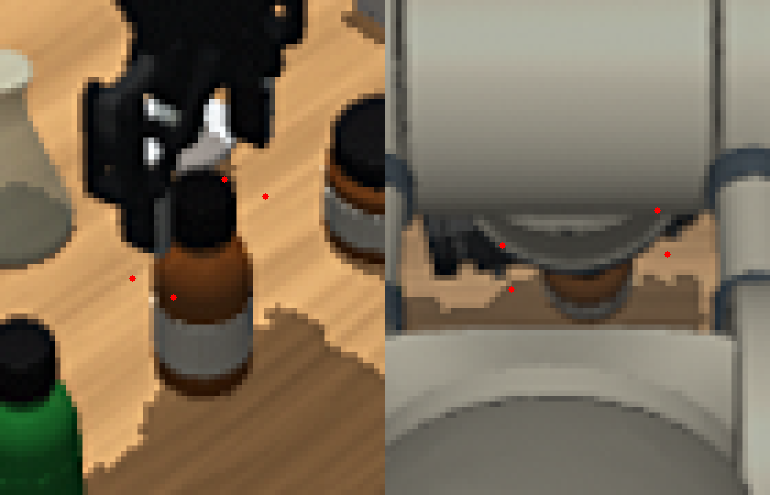

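```bash
python3 -m inch '[{"dx":0,"dy":0,"dz":3,"wx":0,"wy":0,"wz":0,"fingers":75},{"dx":0,"dy":0,"dz":8,"wx":0,"wy":0,"wz":0,"fingers":55},{"dx":0,"dy":0,"dz":12,"wx":0,"wy":0,"wz":0,"fingers":55},{"dx":0,"dy":0,"dz":12,"wx":0,"wy":0,"wz":0,"fingers":55},{"dx":0,"dy":0,"dz":12,"wx":0,"wy":0,"wz":0,"fingers":55}]'
python3 view.py v7.png
```

```text
time_s: 6.75
eef_pos: [0.5988, 0.0618, 0.0629]
eef_rot: [[0.221, -0.975, -0.001], [-0.975, -0.221, 0.0], [-0.0, 0.001, -1.0]]
contact_force: [0.4, -0.2, -0.7]
finger_gap: 0.047
[0.59905403 0.06185214 0.06322193] 0.04693800512051556 [ 0.23661932 -0.18063451  0.06490705]
```

View pics/v7.png

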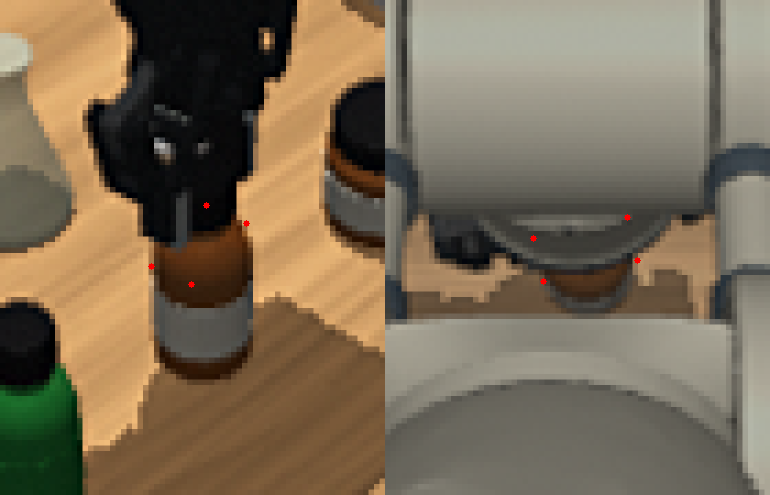

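The pads now bracket the cap, with the tip's lower edge near the cap's underside at about side (240,180) in the crop. Closing now.

```bash
python3 -m inch '[{"dx":0,"dy":0,"dz":0,"wx":0,"wy":0,"wz":0,"fingers":40},{"dx":0,"dy":0,"dz":0,"wx":0,"wy":0,"wz":0,"fingers":30},{"dx":0,"dy":0,"dz":0,"wx":0,"wy":0,"wz":0,"fingers":10},{"dx":0,"dy":0,"dz":0,"wx":0,"wy":0,"wz":0,"fingers":10},{"dx":0,"dy":0,"dz":0,"wx":0,"wy":0,"wz":0,"fingers":10}]' 60
python3 view.py v8.png
```

```text
time_s: 7.27
eef_pos: [0.5992, 0.0618, 0.0636]
eef_rot: [[0.221, -0.975, 0.001], [-0.975, -0.221, -0.0], [0.0, -0.001, -1.0]]
contact_force: [-0.6, -0.9, 4.9]
finger_gap: 0.028
[0.59925818 0.0618049  0.06359727] 0.02817583244205457 [-0.14025789  0.15728255  5.35215094]
```

View pics/v8.png

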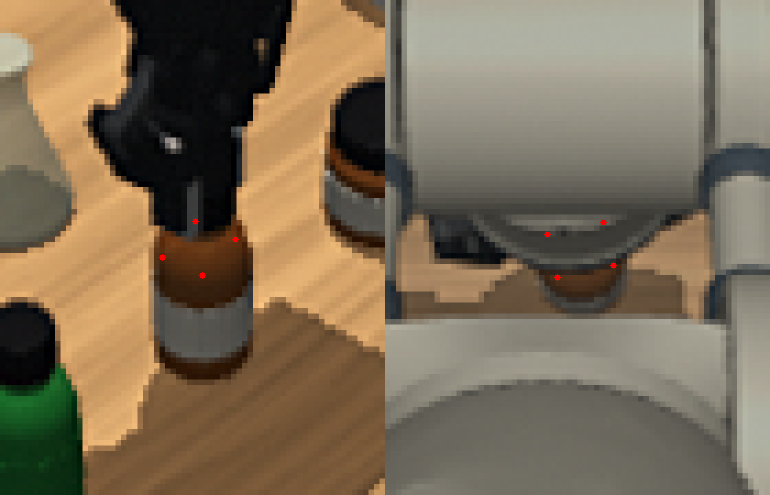

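```bash
python3 -m inch '[{"dx":0,"dy":0,"dz":-1,"wx":0,"wy":0,"wz":0,"fingers":10},{"dx":0,"dy":0,"dz":-4,"wx":0,"wy":0,"wz":0,"fingers":10},{"dx":0,"dy":0,"dz":-9,"wx":0,"wy":0,"wz":0,"fingers":10},{"dx":0,"dy":0,"dz":-16,"wx":0,"wy":0,"wz":0,"fingers":10},{"dx":0,"dy":0,"dz":-25,"wx":0,"wy":0,"wz":0,"fingers":10}]' 60
python3 view.py v9.png
```

```text
time_s: 7.78
eef_pos: [0.5987, 0.0618, 0.0886]
eef_rot: [[0.221, -0.975, -0.001], [-0.975, -0.221, 0.0], [-0.0, 0.001, -1.0]]
contact_force: [0.0, -0.2, -1.4]
finger_gap: 0.0275
[0.60000233 0.06188332 0.08999746] 0.02851665365727438 [-0.06154852 -0.31920334 -2.18704241]
```

View pics/v9.png

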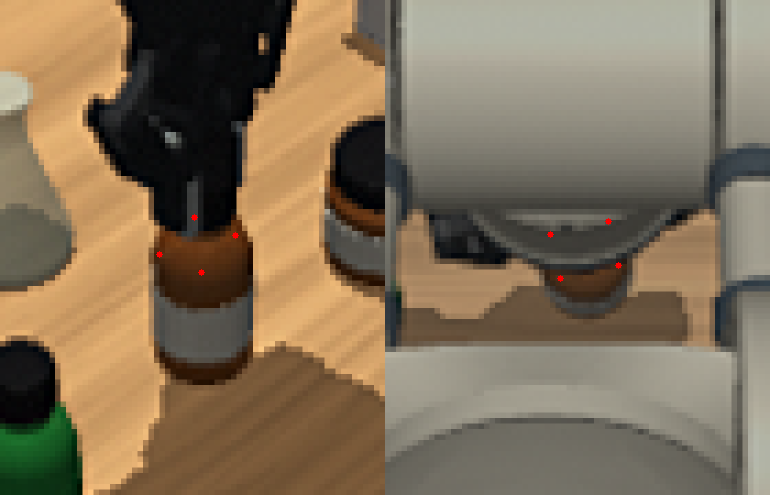

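Lift works: −2 N (the bottle's weight), gap 28 mm, and the bottle hangs upright with its underside clear of the desk. Now up and over to the mixer.

```bash
python3 -m inch '[{"dx":0,"dy":0,"dz":-12,"wx":0,"wy":0,"wz":0,"fingers":10},{"dx":0,"dy":0,"dz":-38,"wx":0,"wy":0,"wz":0,"fingers":10},{"dx":0,"dy":0,"dz":-70,"wx":0,"wy":0,"wz":0,"fingers":10},{"dx":-8,"dy":0,"dz":-105,"wx":0,"wy":0,"wz":0,"fingers":10},{"dx":-25,"dy":0,"dz":-135,"wx":0,"wy":0,"wz":0,"fingers":10}]' 90
python3 -m inch '[{"dx":-25,"dy":1,"dz":-18,"wx":0,"wy":0,"wz":0,"fingers":10},{"dx":-53,"dy":2,"dz":-28,"wx":0,"wy":0,"wz":0,"fingers":10},{"dx":-82,"dy":3,"dz":-30,"wx":0,"wy":0,"wz":0,"fingers":10},{"dx":-111,"dy":4,"dz":-30,"wx":0,"wy":0,"wz":0,"fingers":10},{"dx":-140,"dy":5,"dz":-30,"wx":0,"wy":0,"wz":0,"fingers":10}]'
python3 -m inch '[{"dx":-29,"dy":1,"dz":0,"wx":0,"wy":0,"wz":0,"fingers":10},{"dx":-57,"dy":2,"dz":0,"wx":0,"wy":0,"wz":0,"fingers":10},{"dx":-82,"dy":3,"dz":0,"wx":0,"wy":0,"wz":0,"fingers":10},{"dx":-102,"dy":4,"dz":0,"wx":0,"wy":0,"wz":0,"fingers":10},{"dx":-112,"dy":5,"dz":0,"wx":0,"wy":0,"wz":0,"fingers":10}]'
cat > chk.py <<'E'
import sys
from h import *
tx,ty,tz=map(float,sys.argv[1:4])
S=bot.snapshot("side")
s=bot.get_state();R=np.array(s["eef_rot"]);p=np.array(s["eef_pos"])
print(s["time_s"],p,"rel",np.round(R.T@(np.array([tx,ty,tz])-p)*1000,1),s["finger_gap"],s["contact_force"],np.round(s["joint_pos"],0))
if len(sys.argv)>4: 
    n,r0,r1,c0,c1,k=sys.argv[4].split(",");save(S,n,(int(r0),int(r1),int(c0),int(c1)),float(k))
E
python3 chk.py .528 .331 .2116 s10.png,130,380,120,320,3
```

```text
time_s: 8.3
eef_pos: [0.5938, 0.0852, 0.2254]
eef_rot: [[0.219, -0.976, 0.001], [-0.976, -0.219, -0.0], [0.001, -0.001, -1.0]]
contact_force: [1.8, 0.3, -2.0]
finger_gap: 0.0273
time_s: 8.72
eef_pos: [0.5571, 0.2229, 0.2537]
eef_rot: [[0.221, -0.975, 0.001], [-0.975, -0.221, 0.0], [-0.0, -0.001, -1.0]]
contact_force: [1.2, -0.4, -2.1]
finger_gap: 0.0273
time_s: 9.13
eef_pos: [0.527, 0.332, 0.2531]
eef_rot: [[0.223, -0.975, -0.0], [-0.975, -0.223, 0.0], [-0.0, 0.0, -1.0]]
contact_force: [0.8, 0.2, -1.8]
finger_gap: 0.0273
9.1833 [0.52678228 0.33250993 0.25303932] rel [ 1.8 -0.9 41.4] 0.027277934645324645 [-1.27809011  1.659343   -2.60446777] [ 27.  26.  73.   0.  81. 104.]
```

View pics/s10.png

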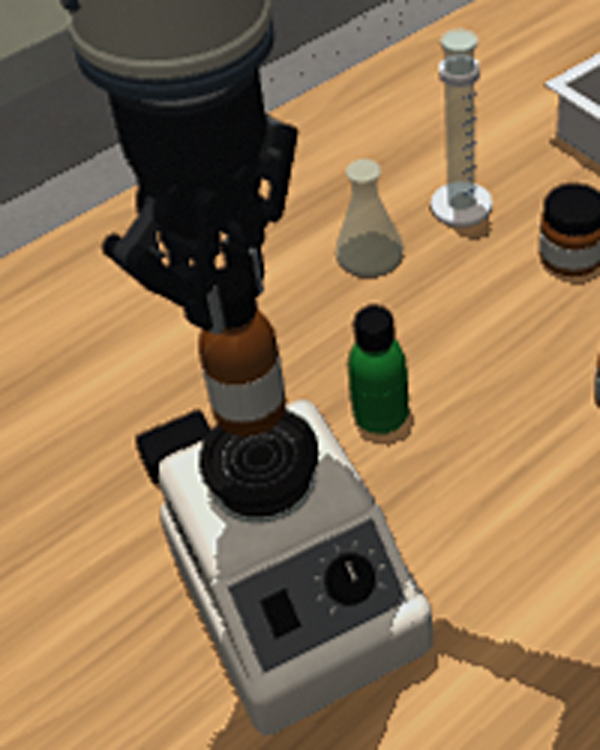

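Run:
```python
from fit import *
S=bot.snapshot("side");T=bot.snapshot("top")
p=bot.get_state()["eef_pos"];z0=p[2]-.0636
for nm,q in(("S",S),("T",T)):
    m=near(q,"bottle_mid",(p[0],p[1],z0+.04),15)
    if m is None: print(nm,None);continue
    ys,xs=np.where(m>0);print(nm,ys.min(),ys.max(),xs.min(),xs.max())
    s=sil(q,BOT[:2]+[(.085,.0125)],p[0],p[1],z0);ys,xs=np.where(s>.5);print("model",ys.min(),ys.max(),xs.min(),xs.max())
    # 1-view fit xy for body only
    print(fit([(q,m)],BOT[:2]+[(.085,.0125)],[p[0],p[1]],z0))
save(T,"t10.png",(150,290,110,250),4)
```

```text
S 220 275 186 214
model 230 274 186 215
(array([0.52838317, 0.33040522]), np.float64(0.17563955708285606))
T 212 229 142 164
model 205 228 138 165
(array([0.52028582, 0.32105823]), np.float64(0.43568874090516707))
```

View pics/t10.png

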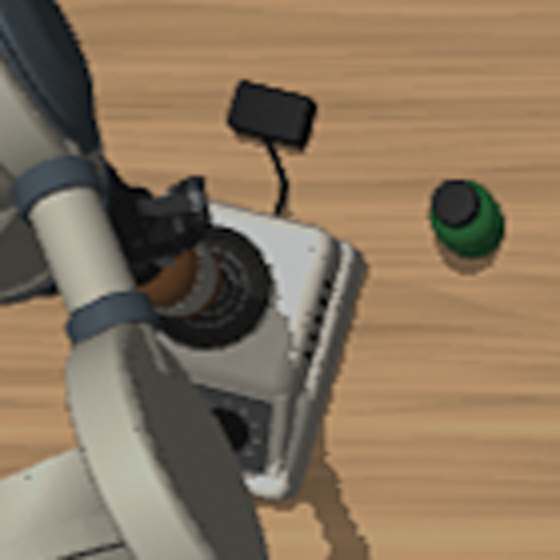

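The bottle model's lower edge and sides match the side picture within 1 px, centred over the dish within about 2 mm. Lowering now.

```bash
python3 -m inch '[{"dx":1,"dy":0,"dz":6,"wx":0,"wy":0,"wz":0,"fingers":10},{"dx":1,"dy":0,"dz":17,"wx":0,"wy":0,"wz":0,"fingers":10},{"dx":1,"dy":0,"dz":29,"wx":0,"wy":0,"wz":0,"fingers":10},{"dx":1,"dy":0,"dz":38,"wx":0,"wy":0,"wz":0,"fingers":10},{"dx":1,"dy":0,"dz":43,"wx":0,"wy":0,"wz":0,"fingers":10}]'
python3 -m inch '[{"dx":0,"dy":0,"dz":1,"wx":0,"wy":0,"wz":0,"fingers":10},{"dx":0,"dy":0,"dz":3,"wx":0,"wy":0,"wz":0,"fingers":10},{"dx":0,"dy":0,"dz":5,"wx":0,"wy":0,"wz":0,"fingers":10},{"dx":0,"dy":0,"dz":7,"wx":0,"wy":0,"wz":0,"fingers":10},{"dx":0,"dy":0,"dz":8,"wx":0,"wy":0,"wz":0,"fingers":10}]'
python3 chk.py .528 .331 .2016 s11.png,180,380,120,320,3
```

```text
time_s: 9.8
eef_pos: [0.5277, 0.328, 0.2081]
eef_rot: [[0.22, -0.975, -0.002], [-0.975, -0.22, -0.001], [0.001, 0.002, -1.0]]
contact_force: [-0.4, -0.1, -1.9]
finger_gap: 0.0271
time_s: 10.22
eef_pos: [0.5283, 0.3289, 0.2022]
eef_rot: [[0.221, -0.975, 0.0], [-0.975, -0.221, 0.0], [-0.0, -0.0, -1.0]]
contact_force: [-0.5, -0.5, -2.3]
finger_gap: 0.0274
10.2667 [0.5282268  0.32883853 0.2020179 ] rel [-2.2 -0.3  0.4] 0.02740874778793543 [-0.82660479 -0.16422325 -1.94918013] [ 26.  28.  77.   0.  75. 104.]
```

View pics/s11.png

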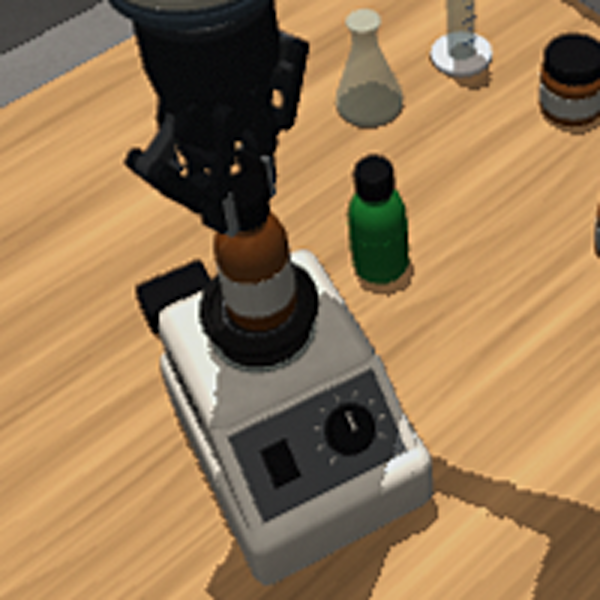

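The bottle stands within the dish's rim, centred. Pressing now, watching the force.

```bash
python3 -m inch '[{"dx":-1,"dy":0,"dz":1,"wx":0,"wy":0,"wz":0,"fingers":10},{"dx":-1,"dy":0,"dz":2,"wx":0,"wy":0,"wz":0,"fingers":10},{"dx":-1,"dy":0,"dz":3,"wx":0,"wy":0,"wz":0,"fingers":10},{"dx":-1,"dy":0,"dz":4,"wx":0,"wy":0,"wz":0,"fingers":10},{"dx":-1,"dy":0,"dz":5,"wx":0,"wy":0,"wz":0,"fingers":10}]'
python3 -m inch '[{"dx":0,"dy":0,"dz":1,"wx":0,"wy":0,"wz":0,"fingers":10},{"dx":0,"dy":0,"dz":2,"wx":0,"wy":0,"wz":0,"fingers":10},{"dx":0,"dy":0,"dz":3,"wx":0,"wy":0,"wz":0,"fingers":10},{"dx":0,"dy":0,"dz":3,"wx":0,"wy":0,"wz":0,"fingers":10},{"dx":0,"dy":0,"dz":3,"wx":0,"wy":0,"wz":0,"fingers":10}]'
python3 chk.py .528 .331 .1936
```

```text
time_s: 10.68
eef_pos: [0.5283, 0.3298, 0.1975]
eef_rot: [[0.221, -0.975, 0.001], [-0.975, -0.221, 0.0], [-0.0, -0.001, -1.0]]
contact_force: [-1.0, -1.6, 6.2]
finger_gap: 0.0273
time_s: 11.1
eef_pos: [0.5284, 0.3298, 0.1947]
eef_rot: [[0.221, -0.975, 0.001], [-0.975, -0.221, 0.0], [-0.0, -0.001, -1.0]]
contact_force: [-0.7, -3.0, 9.1]
finger_gap: 0.0273
11.15 [0.52838264 0.32986929 0.19475378] rel [-1.2  0.1  1.2] 0.027700529071581447 [-1.0960477  -2.72534706  9.62696712] [ 26.  28.  78.  -0.  74. 104.]
```

```bash
python3 -m inch '[{"dx":0,"dy":0,"dz":0.5,"wx":0,"wy":0,"wz":0,"fingers":10},{"dx":0,"dy":0,"dz":1,"wx":0,"wy":0,"wz":0,"fingers":10},{"dx":0,"dy":0,"dz":1.5,"wx":0,"wy":0,"wz":0,"fingers":10},{"dx":0,"dy":0,"dz":2,"wx":0,"wy":0,"wz":0,"fingers":10},{"dx":0,"dy":0,"dz":2,"wx":0,"wy":0,"wz":0,"fingers":10}]'
python3 chk.py .528 .331 .1936
```

```text
time_s: 11.57
eef_pos: [0.5288, 0.33, 0.1937]
eef_rot: [[0.221, -0.975, 0.002], [-0.975, -0.221, 0.001], [-0.0, -0.003, -1.0]]
contact_force: [-2.2, -4.6, 18.9]
finger_gap: 0.0272
11.6167 [0.52876714 0.32995007 0.19366177] rel [-1.2  0.5  0.1] 0.02722695366094893 [-2.67846169 -4.60694138 18.91990626] [ 26.  28.  78.  -0.  73. 104.]
```

The force jumped to 19 N and the travel stopped at 0.1937, so the head is on its stop. Holding.

```bash
python3 -m inch '[{"dx":0,"dy":0,"dz":0,"wx":0,"wy":0,"wz":0,"fingers":10},{"dx":0,"dy":0,"dz":0,"wx":0,"wy":0,"wz":0,"fingers":10},{"dx":0,"dy":0,"dz":0,"wx":0,"wy":0,"wz":0,"fingers":10},{"dx":0,"dy":0,"dz":0,"wx":0,"wy":0,"wz":0,"fingers":10},{"dx":0,"dy":0,"dz":0,"wx":0,"wy":0,"wz":0,"fingers":10}]'
python3 chk.py .528 .331 .1936 s12.png,180,380,120,320,3
python3 -m inch '[{"dx":0,"dy":0,"dz":0,"wx":0,"wy":0,"wz":0,"fingers":10},{"dx":0,"dy":0,"dz":0,"wx":0,"wy":0,"wz":0,"fingers":10},{"dx":0,"dy":0,"dz":0,"wx":0,"wy":0,"wz":0,"fingers":10},{"dx":0,"dy":0,"dz":0,"wx":0,"wy":0,"wz":0,"fingers":10},{"dx":0,"dy":0,"dz":0,"wx":0,"wy":0,"wz":0,"fingers":10}]'
python3 -m inch '[{"dx":0,"dy":0,"dz":0,"wx":0,"wy":0,"wz":0,"fingers":10},{"dx":0,"dy":0,"dz":0,"wx":0,"wy":0,"wz":0,"fingers":10},{"dx":0,"dy":0,"dz":0,"wx":0,"wy":0,"wz":0,"fingers":10},{"dx":0,"dy":0,"dz":0,"wx":0,"wy":0,"wz":0,"fingers":10},{"dx":0,"dy":0,"dz":0,"wx":0,"wy":0,"wz":0,"fingers":10}]'
python3 -m inch '[{"dx":0,"dy":0,"dz":0,"wx":0,"wy":0,"wz":0,"fingers":10},{"dx":0,"dy":0,"dz":0,"wx":0,"wy":0,"wz":0,"fingers":10},{"dx":0,"dy":0,"dz":0,"wx":0,"wy":0,"wz":0,"fingers":10},{"dx":0,"dy":0,"dz":0,"wx":0,"wy":0,"wz":0,"fingers":10},{"dx":0,"dy":0,"dz":0,"wx":0,"wy":0,"wz":0,"fingers":10}]'
```

```text
time_s: 12.03
eef_pos: [0.5287, 0.33, 0.1937]
eef_rot: [[0.221, -0.975, 0.002], [-0.975, -0.221, 0.001], [-0.0, -0.002, -1.0]]
contact_force: [-1.7, -4.4, 19.2]
finger_gap: 0.0272
12.0833 [0.52876448 0.32995336 0.19366627] rel [-1.2  0.5  0.1] 0.02736071781780046 [-2.02775546 -4.37458276 19.48943995] [ 26.  28.  78.  -0.  73. 104.]
time_s: 12.5
eef_pos: [0.5287, 0.33, 0.1937]
eef_rot: [[0.221, -0.975, 0.002], [-0.975, -0.221, 0.001], [-0.0, -0.002, -1.0]]
contact_force: [-2.6, -4.7, 18.3]
finger_gap: 0.0271
time_s: 12.92
eef_pos: [0.5288, 0.33, 0.1937]
eef_rot: [[0.221, -0.975, 0.002], [-0.975, -0.221, 0.001], [-0.0, -0.003, -1.0]]
contact_force: [-1.8, -5.1, 18.3]
finger_gap: 0.0271
time_s: 13.33
eef_pos: [0.5287, 0.33, 0.1937]
eef_rot: [[0.221, -0.975, 0.002], [-0.975, -0.221, 0.001], [-0.0, -0.002, -1.0]]
contact_force: [-2.3, -4.5, 18.4]
finger_gap: 0.0275
```

View pics/s12.png

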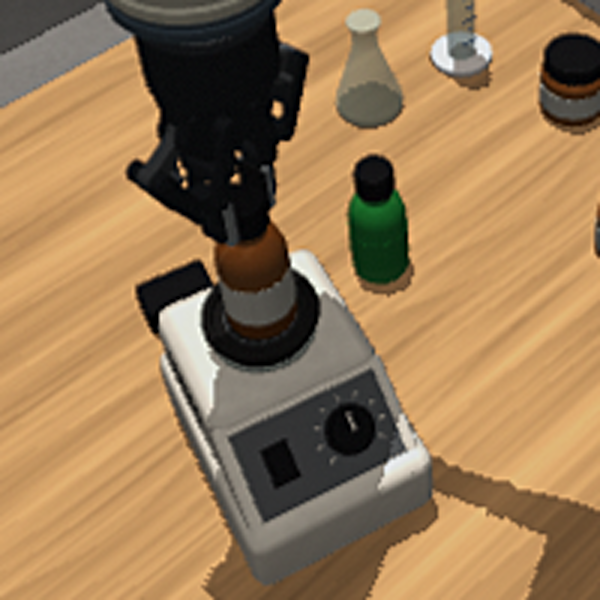

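The head sits visibly lower in the picture, with the bottle upright in the dish. A little more holding, then lift.

```bash
python3 -m inch '[{"dx":0,"dy":0,"dz":0,"wx":0,"wy":0,"wz":0,"fingers":10},{"dx":0,"dy":0,"dz":0,"wx":0,"wy":0,"wz":0,"fingers":10},{"dx":0,"dy":0,"dz":-2,"wx":0,"wy":0,"wz":0,"fingers":10},{"dx":0,"dy":0,"dz":-6,"wx":0,"wy":0,"wz":0,"fingers":10},{"dx":0,"dy":0,"dz":-12,"wx":0,"wy":0,"wz":0,"fingers":10}]'
python3 -m inch '[{"dx":0,"dy":0,"dz":-8,"wx":0,"wy":0,"wz":0,"fingers":10},{"dx":0,"dy":0,"dz":-20,"wx":0,"wy":0,"wz":0,"fingers":10},{"dx":0,"dy":0,"dz":-35,"wx":0,"wy":0,"wz":0,"fingers":10},{"dx":0,"dy":0,"dz":-48,"wx":0,"wy":0,"wz":0,"fingers":10},{"dx":0,"dy":0,"dz":-55,"wx":0,"wy":0,"wz":0,"fingers":10}]'
python3 chk.py .475 -.30 .26 s13.png,130,380,120,320,3
python3 - <<'E'
from fit import *
T=bot.snapshot("top");S=bot.snapshot("side")
for q in bot.tip_of(T,"tray_floor")[:2]: print(q["confidence"],onz(T,q["pixel"],.004))
for q in bot.trace(T,"tray_floor")[:1]:
    m=q["region"].astype(np.uint8);c=max(cv2.findContours(m,0,1)[0],key=cv2.contourArea)
    r=cv2.minAreaRect(c);print([np.round(onz(T,(y,x),.071)[:2],3) for x,y in cv2.boxPoints(r)])
for q in bot.trace(T,"done_a_mid"): print(q["pixel"],q["confidence"],onz(T,q["pixel"],.07))
save(T,"t13.png",(130,300,340,480),4)
E
```

```text
time_s: 13.75
eef_pos: [0.5279, 0.3298, 0.2042]
eef_rot: [[0.221, -0.975, -0.0], [-0.975, -0.221, 0.0], [-0.0, 0.0, -1.0]]
contact_force: [-0.1, -0.6, -2.1]
finger_gap: 0.027
time_s: 14.17
eef_pos: [0.5283, 0.3301, 0.2609]
eef_rot: [[0.221, -0.975, 0.001], [-0.975, -0.221, 0.001], [-0.001, -0.002, -1.0]]
contact_force: [-0.2, -0.0, -1.9]
finger_gap: 0.0275
14.2167 [0.52867052 0.33028102 0.26157946] rel [6.028e+02 1.917e+02 5.000e-01] 0.02740557651005969 [-0.61744744 -0.08250344  0.05056364] [ 27.  25.  73.   0.  82. 104.]
0.95 [ 0.56592848 -0.30678761  0.004     ]
[array([ 0.377, -0.159]), array([ 0.741, -0.178]), array([ 0.734, -0.462]), array([ 0.371, -0.429])]
[190.9, 419.0] 0.95 [ 0.61695751 -0.34406571  0.07      ]
```

View pics/s13.png

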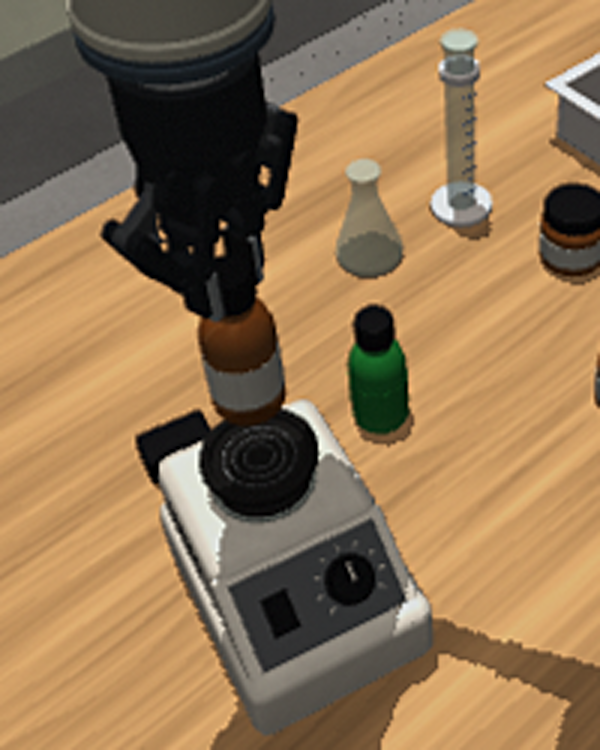

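View pics/t13.png

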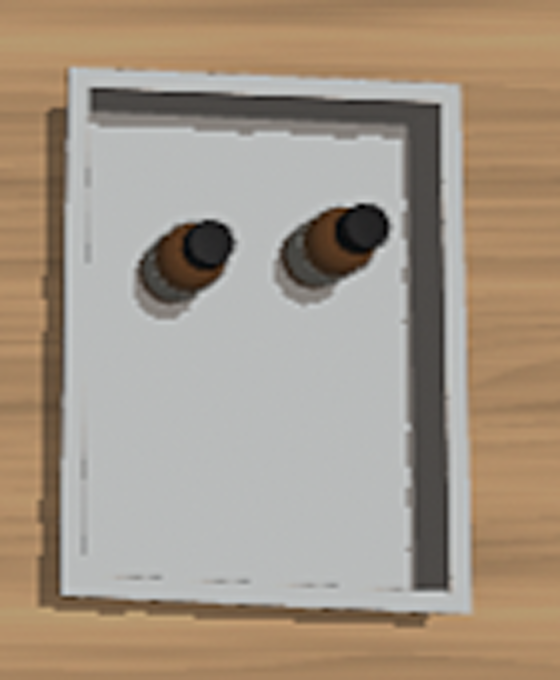

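The head has sprung back up and the bottle is free and upright. In the tray picture the near half is empty. I move over to (0.475, −0.30).

```bash
python3 -m inch '[{"dx":10,"dy":3,"dz":0,"wx":0,"wy":0,"wz":0,"fingers":10},{"dx":30,"dy":10,"dz":0,"wx":0,"wy":0,"wz":0,"fingers":10},{"dx":57,"dy":18,"dz":0,"wx":0,"wy":0,"wz":0,"fingers":10},{"dx":87,"dy":28,"dz":0,"wx":0,"wy":0,"wz":0,"fingers":10},{"dx":119,"dy":38,"dz":0,"wx":0,"wy":0,"wz":0,"fingers":10}]'
python3 -m inch '[{"dx":34,"dy":11,"dz":0,"wx":0,"wy":0,"wz":0,"fingers":10},{"dx":68,"dy":22,"dz":0,"wx":0,"wy":0,"wz":0,"fingers":10},{"dx":102,"dy":33,"dz":0,"wx":0,"wy":0,"wz":0,"fingers":10},{"dx":136,"dy":44,"dz":0,"wx":0,"wy":0,"wz":0,"fingers":10},{"dx":170,"dy":54,"dz":0,"wx":0,"wy":0,"wz":0,"fingers":10}]'
python3 -m inch '[{"dx":34,"dy":11,"dz":0,"wx":0,"wy":0,"wz":0,"fingers":10},{"dx":68,"dy":22,"dz":0,"wx":0,"wy":0,"wz":0,"fingers":10},{"dx":102,"dy":33,"dz":0,"wx":0,"wy":0,"wz":0,"fingers":10},{"dx":136,"dy":44,"dz":0,"wx":0,"wy":0,"wz":0,"fingers":10},{"dx":170,"dy":54,"dz":0,"wx":0,"wy":0,"wz":0,"fingers":10}]'
python3 -m inch '[{"dx":33,"dy":11,"dz":0,"wx":0,"wy":0,"wz":0,"fingers":10},{"dx":65,"dy":21,"dz":0,"wx":0,"wy":0,"wz":0,"fingers":10},{"dx":95,"dy":30,"dz":0,"wx":0,"wy":0,"wz":0,"fingers":10},{"dx":122,"dy":39,"dz":0,"wx":0,"wy":0,"wz":0,"fingers":10},{"dx":140,"dy":45,"dz":0,"wx":0,"wy":0,"wz":0,"fingers":10}]'
python3 chk.py .475 -.30 .0676 s14.png,80,300,280,500,3
```

```text
time_s: 14.88
eef_pos: [0.5165, 0.2039, 0.2585]
eef_rot: [[0.222, -0.975, -0.001], [-0.975, -0.222, -0.0], [0.0, 0.001, -1.0]]
contact_force: [-0.0, -1.3, -1.3]
finger_gap: 0.0275
time_s: 15.3
eef_pos: [0.501, 0.0256, 0.2588]
eef_rot: [[0.221, -0.975, -0.001], [-0.975, -0.221, -0.0], [-0.0, 0.001, -1.0]]
contact_force: [1.3, 0.7, -2.4]
finger_gap: 0.0272
time_s: 15.72
eef_pos: [0.4858, -0.152, 0.2588]
eef_rot: [[0.221, -0.975, -0.001], [-0.975, -0.221, 0.0], [-0.0, 0.001, -1.0]]
contact_force: [0.9, -0.1, -1.3]
finger_gap: 0.0274
time_s: 16.13
eef_pos: [0.4729, -0.2994, 0.2586]
eef_rot: [[0.22, -0.976, -0.001], [-0.976, -0.22, -0.0], [-0.0, 0.001, -1.0]]
contact_force: [-1.0, 0.4, -2.7]
finger_gap: 0.0271
16.1833 [ 0.47281761 -0.30163975  0.25849043] rel [ -1.3  -2.7 190.9] 0.027305588824764724 [-0.45266173 -4.0319007  -2.55790702] [-39.  20.  82.  -0.  78.  39.]
```

View pics/s14.png

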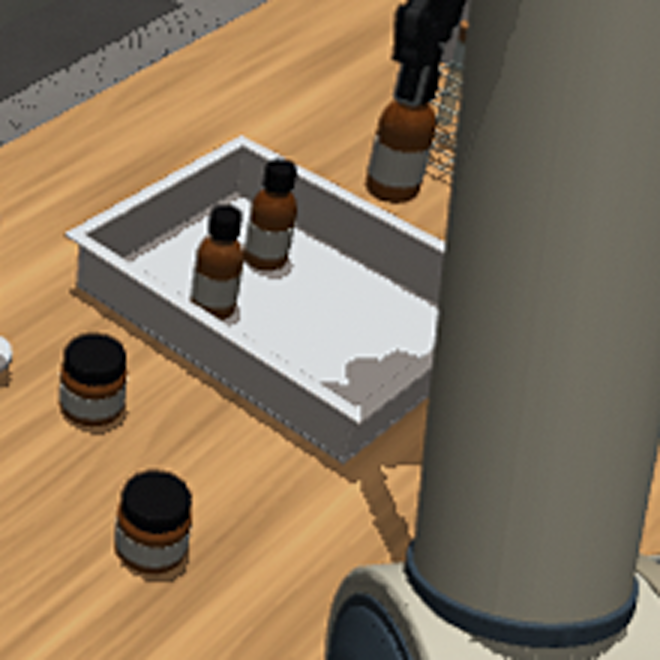

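The bottle hangs upright over the tray's free half. Lowering in stages.

```bash
python3 -m inch '[{"dx":0,"dy":0,"dz":10,"wx":0,"wy":0,"wz":0,"fingers":10},{"dx":0,"dy":-1,"dz":32,"wx":0,"wy":0,"wz":0,"fingers":10},{"dx":0,"dy":-2,"dz":58,"wx":0,"wy":0,"wz":0,"fingers":10},{"dx":0,"dy":-2,"dz":84,"wx":0,"wy":0,"wz":0,"fingers":10},{"dx":0,"dy":-2,"dz":110,"wx":0,"wy":0,"wz":0,"fingers":10}]'
python3 -m inch '[{"dx":0,"dy":0,"dz":22,"wx":0,"wy":0,"wz":0,"fingers":10},{"dx":0,"dy":0,"dz":40,"wx":0,"wy":0,"wz":0,"fingers":10},{"dx":0,"dy":0,"dz":54,"wx":0,"wy":0,"wz":0,"fingers":10},{"dx":0,"dy":0,"dz":63,"wx":0,"wy":0,"wz":0,"fingers":10},{"dx":0,"dy":0,"dz":68,"wx":0,"wy":0,"wz":0,"fingers":10}]'
python3 chk.py .475 -.30 .0676 s15.png,80,300,280,500,3
```

```text
time_s: 16.6
eef_pos: [0.4754, -0.2948, 0.1473]
eef_rot: [[0.222, -0.975, -0.001], [-0.975, -0.222, 0.001], [-0.001, 0.0, -1.0]]
contact_force: [-0.5, -0.2, -0.9]
finger_gap: 0.0274
time_s: 17.02
eef_pos: [0.4752, -0.2949, 0.0796]
eef_rot: [[0.222, -0.975, -0.002], [-0.975, -0.222, 0.002], [-0.002, 0.001, -1.0]]
contact_force: [0.1, 0.1, -1.1]
finger_gap: 0.0277
17.0667 [ 0.47527451 -0.29509099  0.07954557] rel [ 4.7  1.3 11.9] 0.02747765689025393 [-0.6832093   0.38771906 -3.31354504] [-38.  32.  94.   0.  55.  39.]
```

View pics/s15.png

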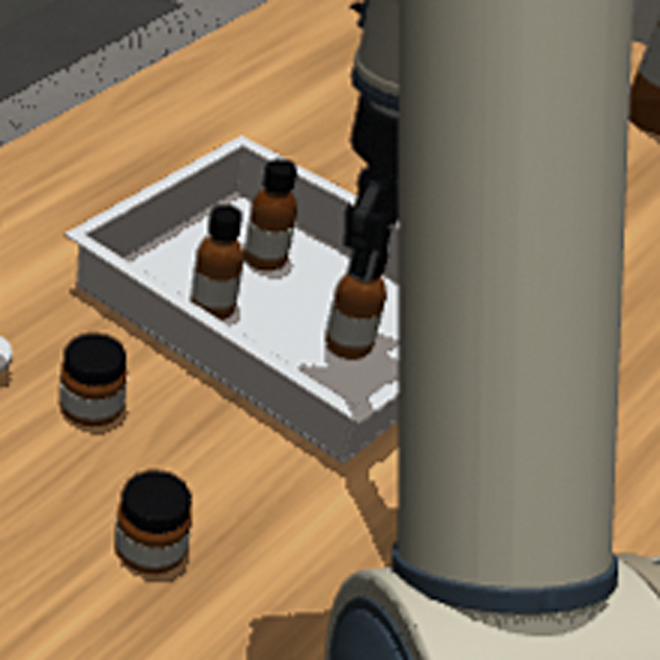

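```bash
python3 -m inch '[{"dx":0,"dy":0,"dz":2,"wx":0,"wy":0,"wz":0,"fingers":10},{"dx":0,"dy":0,"dz":4,"wx":0,"wy":0,"wz":0,"fingers":10},{"dx":0,"dy":0,"dz":6,"wx":0,"wy":0,"wz":0,"fingers":10},{"dx":0,"dy":0,"dz":8,"wx":0,"wy":0,"wz":0,"fingers":10},{"dx":0,"dy":0,"dz":9,"wx":0,"wy":0,"wz":0,"fingers":10}]'
python3 -m inch '[{"dx":0,"dy":0,"dz":0.5,"wx":0,"wy":0,"wz":0,"fingers":10},{"dx":0,"dy":0,"dz":1,"wx":0,"wy":0,"wz":0,"fingers":10},{"dx":0,"dy":0,"dz":1.5,"wx":0,"wy":0,"wz":0,"fingers":10},{"dx":0,"dy":0,"dz":2,"wx":0,"wy":0,"wz":0,"fingers":10},{"dx":0,"dy":0,"dz":2,"wx":0,"wy":0,"wz":0,"fingers":10}]'
python3 chk.py .475 -.30 .0676
```

```text
time_s: 17.48
eef_pos: [0.4761, -0.2963, 0.0722]
eef_rot: [[0.221, -0.975, 0.0], [-0.975, -0.221, -0.0], [0.0, -0.0, -1.0]]
contact_force: [0.4, 0.0, -1.8]
finger_gap: 0.0269
time_s: 17.9
eef_pos: [0.476, -0.2962, 0.0701]
eef_rot: [[0.221, -0.975, -0.0], [-0.975, -0.221, 0.0], [-0.0, 0.0, -1.0]]
contact_force: [-0.1, 0.2, -2.3]
finger_gap: 0.0273
17.95 [ 0.47603665 -0.29617184  0.07013805] rel [3.5 1.9 2.5] 0.027479897880176563 [-0.16739707 -0.60552616 -1.8242811 ] [-38.  32.  94.  -0.  53.  39.]
```

```bash
python3 -m inch '[{"dx":0,"dy":0,"dz":0.5,"wx":0,"wy":0,"wz":0,"fingers":10},{"dx":0,"dy":0,"dz":1,"wx":0,"wy":0,"wz":0,"fingers":10},{"dx":0,"dy":0,"dz":1.5,"wx":0,"wy":0,"wz":0,"fingers":10},{"dx":0,"dy":0,"dz":2,"wx":0,"wy":0,"wz":0,"fingers":10},{"dx":0,"dy":0,"dz":2,"wx":0,"wy":0,"wz":0,"fingers":10}]'
python3 chk.py .475 -.30 .0676
```

```text
time_s: 18.37
eef_pos: [0.476, -0.2961, 0.068]
eef_rot: [[0.221, -0.975, -0.0], [-0.975, -0.221, 0.0], [-0.0, 0.0, -1.0]]
contact_force: [0.4, 0.4, -1.6]
finger_gap: 0.0273
18.4167 [ 0.47599143 -0.29614205  0.06806588] rel [3.5 1.8 0.5] 0.027132848506396957 [ 0.63164254 -0.3229527  -2.03299338] [-38.  33.  94.   0.  53.  39.]
```

```bash
python3 -m inch '[{"dx":0,"dy":0,"dz":0.3,"wx":0,"wy":0,"wz":0,"fingers":10},{"dx":0,"dy":0,"dz":0.6,"wx":0,"wy":0,"wz":0,"fingers":10},{"dx":0,"dy":0,"dz":1,"wx":0,"wy":0,"wz":0,"fingers":10},{"dx":0,"dy":0,"dz":1,"wx":0,"wy":0,"wz":0,"fingers":10},{"dx":0,"dy":0,"dz":1,"wx":0,"wy":0,"wz":0,"fingers":10}]'
python3 chk.py .475 -.30 .0676
```

```text
time_s: 18.83
eef_pos: [0.4763, -0.2964, 0.0677]
eef_rot: [[0.221, -0.975, 0.001], [-0.975, -0.221, -0.001], [0.001, -0.001, -1.0]]
contact_force: [-1.1, 0.3, 9.1]
finger_gap: 0.0272
18.8833 [ 0.47628611 -0.29637453  0.06770154] rel [3.3 2.1 0.1] 0.027286576306213155 [-1.41044532  0.1858912   9.43239278] [-38.  33.  94.  -0.  53.  39.]
```

Contact exactly where predicted (0.0677). I ease off a little, then open.

```bash
python3 -m inch '[{"dx":0,"dy":0,"dz":-0.5,"wx":0,"wy":0,"wz":0,"fingers":10},{"dx":0,"dy":0,"dz":-0.5,"wx":0,"wy":0,"wz":0,"fingers":30},{"dx":0,"dy":0,"dz":-0.5,"wx":0,"wy":0,"wz":0,"fingers":36},{"dx":0,"dy":0,"dz":-0.5,"wx":0,"wy":0,"wz":0,"fingers":42},{"dx":0,"dy":0,"dz":-0.5,"wx":0,"wy":0,"wz":0,"fingers":50}]' 20
python3 -m inch '[{"dx":0,"dy":0,"dz":0,"wx":0,"wy":0,"wz":0,"fingers":65},{"dx":0,"dy":0,"dz":0,"wx":0,"wy":0,"wz":0,"fingers":80},{"dx":0,"dy":0,"dz":0,"wx":0,"wy":0,"wz":0,"fingers":90},{"dx":0,"dy":0,"dz":0,"wx":0,"wy":0,"wz":0,"fingers":90},{"dx":0,"dy":0,"dz":0,"wx":0,"wy":0,"wz":0,"fingers":90}]'
python3 chk.py .475 -.30 .0676 s16.png,80,300,280,500,3
```

```text
time_s: 19.3
eef_pos: [0.4761, -0.2962, 0.0676]
eef_rot: [[0.221, -0.975, 0.0], [-0.975, -0.221, -0.0], [0.0, 0.0, -1.0]]
contact_force: [0.0, -0.2, -0.8]
finger_gap: 0.0427
time_s: 19.72
eef_pos: [0.4761, -0.2962, 0.0676]
eef_rot: [[0.221, -0.975, 0.0], [-0.975, -0.221, 0.0], [-0.0, -0.0, -1.0]]
contact_force: [0.9, 0.4, -0.2]
finger_gap: 0.0771
19.7667 [ 0.4760097  -0.29616308  0.0676436 ] rel [3.5 1.8 0. ] 0.07671478835605207 [ 0.00636841  0.51384108 -0.04419636] [-38.  33.  94.  -0.  53.  39.]
```

View pics/s16.png

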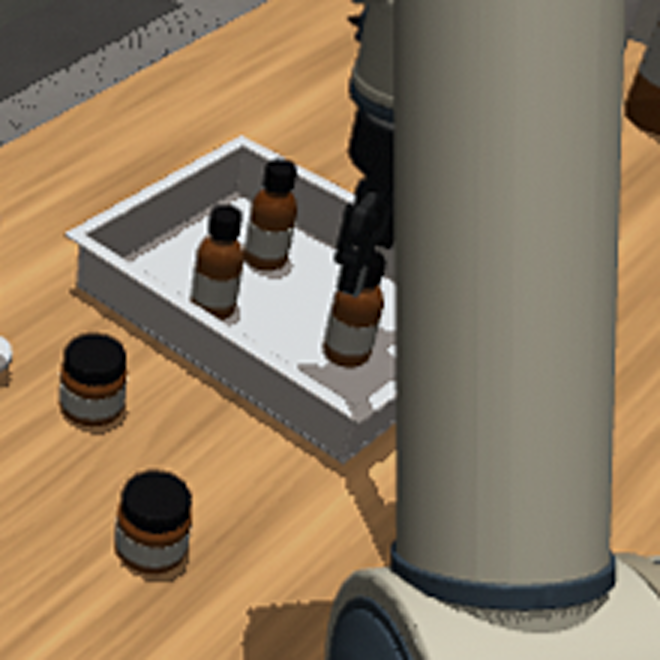

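Released and standing. Straight up slowly, then aside to have a clear look.

```bash
python3 -m inch '[{"dx":0,"dy":0,"dz":-4,"wx":0,"wy":0,"wz":0,"fingers":90},{"dx":0,"dy":0,"dz":-14,"wx":0,"wy":0,"wz":0,"fingers":90},{"dx":0,"dy":0,"dz":-30,"wx":0,"wy":0,"wz":0,"fingers":90},{"dx":0,"dy":0,"dz":-50,"wx":0,"wy":0,"wz":0,"fingers":90},{"dx":0,"dy":0,"dz":-75,"wx":0,"wy":0,"wz":0,"fingers":90}]'
python3 -m inch '[{"dx":0,"dy":0,"dz":-25,"wx":0,"wy":0,"wz":0,"fingers":90},{"dx":0,"dy":0,"dz":-55,"wx":0,"wy":0,"wz":0,"fingers":90},{"dx":0,"dy":0,"dz":-85,"wx":0,"wy":0,"wz":0,"fingers":90},{"dx":0,"dy":0,"dz":-110,"wx":0,"wy":0,"wz":0,"fingers":90},{"dx":0,"dy":0,"dz":-125,"wx":0,"wy":0,"wz":0,"fingers":90}]'
python3 -m inch '[{"dx":-15,"dy":0,"dz":0,"wx":0,"wy":0,"wz":0,"fingers":90},{"dx":-50,"dy":0,"dz":0,"wx":0,"wy":0,"wz":0,"fingers":90},{"dx":-90,"dy":0,"dz":0,"wx":0,"wy":0,"wz":0,"fingers":90},{"dx":-130,"dy":0,"dz":0,"wx":0,"wy":0,"wz":0,"fingers":90},{"dx":-165,"dy":0,"dz":0,"wx":0,"wy":0,"wz":0,"fingers":90}]'
python3 -m inch '[{"dx":-30,"dy":0,"dz":0,"wx":0,"wy":0,"wz":0,"fingers":90},{"dx":-50,"dy":0,"dz":0,"wx":0,"wy":0,"wz":0,"fingers":90},{"dx":-60,"dy":0,"dz":0,"wx":0,"wy":0,"wz":0,"fingers":90},{"dx":-60,"dy":0,"dz":0,"wx":0,"wy":0,"wz":0,"fingers":90},{"dx":-60,"dy":0,"dz":0,"wx":0,"wy":0,"wz":0,"fingers":90}]'
python3 - <<'E'
from h import *
T=bot.snapshot("top");S=bot.snapshot("side");f=np.vstack([T["frame"][80:320],S["frame"][100:400]])[:,:,::-1]
cv2.imwrite("pics/f.png",f);print(bot.get_state()["time_s"],bot.get_state()["eef_pos"])
for q in bot.trace(T,"bottle_mid"): print(q["pixel"],q["confidence"],onz(T,q["pixel"],.06))
E
```

```text
time_s: 20.18
eef_pos: [0.4755, -0.2958, 0.1435]
eef_rot: [[0.221, -0.975, -0.001], [-0.975, -0.221, 0.001], [-0.001, 0.001, -1.0]]
contact_force: [0.7, 0.4, 0.9]
finger_gap: 0.0768
time_s: 20.6
eef_pos: [0.4766, -0.2965, 0.2718]
eef_rot: [[0.221, -0.975, 0.003], [-0.975, -0.221, -0.003], [0.003, -0.003, -1.0]]
contact_force: [0.2, -0.9, 0.4]
finger_gap: 0.0767
time_s: 21.02
eef_pos: [0.4379, -0.1327, 0.2675]
eef_rot: [[0.221, -0.975, -0.001], [-0.975, -0.221, 0.001], [-0.001, 0.0, -1.0]]
contact_force: [0.8, 0.6, 0.4]
finger_gap: 0.077
time_s: 21.43
eef_pos: [0.4263, -0.0768, 0.2678]
eef_rot: [[0.222, -0.975, 0.0], [-0.975, -0.222, -0.0], [0.0, -0.0, -1.0]]
contact_force: [-0.2, 0.1, -0.6]
finger_gap: 0.0767
21.5333 [ 0.42659862 -0.07756207  0.26762973]
[203.4, 223.0] 0.72 [0.58593585 0.18690194 0.06      ]
```

View pics/f.png

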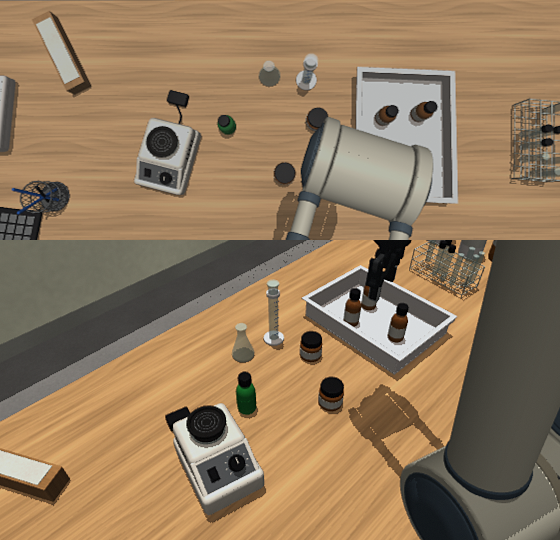

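The picture shows the bottle standing upright in the tray's near half at side (about (322,398) in this composite), with both finished bottles, the jars, the flask, the cylinder and the green bottle all standing in place. The head is up and the arm touches nothing.

```bash
python3 -c "
from workcell import bot
print(bot.get_state()['contact_force'],bot.get_state()['joint_velocities']);print(bot.job_done())"
```

```text
[ 0.53310538 -0.02271513 -0.80442447] [-0.1317429   0.09474066  0.14939113 -0.10213897  0.08619662  0.23632559]
the job is handed in; nothing more can be done
None
```

The job is done and handed in at about 21.5 s of the 48 s allowed. I gripped the amber bottle by its cap and pressed it onto the mixer head. I then set it down upright in the free near half of the tray, at about (0.476, −0.296).

**Pressing:** The force rose to about 19 N, above the 12 N needed, and the bottle stopped sinking after about 8 mm, so the head was on its stop. I held it there for about 2 s, and afterwards the picture showed the head back up.

**Last checks:**
- **Side view:** the bottle is upright in the tray beside the two finished ones. The jars, flask, cylinder, green bottle and mixer are where they were, and the arm is clear with no contact force.
- **Set-down:** the bottle touched the tray floor at the expected height, pressed briefly with about 9 N, and I eased off before opening the fingers.

**What disagreed:**
- **Fingertip height:** the fingertips looked 2–3 cm higher in the images than the reported tool position implied. I chose the grip height from the pictures, and it held without slipping.
- **Top view:** the arm hid the bottle in the last top view, so its final stance is confirmed by the side camera only.

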